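# Jars back in the pull-out tray by height

## Robot

A 6-joint arm with a two-finger parallel gripper is mounted at the origin on the work surface. World frame = base frame: x ahead of the robot, y to its left, z up, the work surface at z = 0. Lengths are in mm, angles in rad, forces in N, time in s.
With the tool pointing down it reaches from about 350 to 875 mm from the base axis. Payload 4.2 kg.
Tool frame: the origin (TCP) lies at the very end of the fingers, on their centre line; the grasp point (between the pads) lies 19 mm behind it (env.grip_depth is the distance from the TCP to the grasp point, in mm); z points along the fingers, y is the line along which they close (so a half turn about z gives the same grasp; the last joint's range is limited). The gripper opens to 85 mm and grips with 20 to 120 N. Pads are 22 mm wide; open, the fingers measure 114 mm over their backs; the gripper's body (76 mm by 85 mm) begins 54 mm behind the grasp point. The pads swing forward as they close: fully open they stand 13 mm farther back than shut.
Start: joints at [-1.085, 0.385, 0.008, 0, -1.194, -0.259], TCP at [140.555, -608.969, 201.412] pointing down, gripper open.
Joint ranges: [-3.14, 3.14], [-1.21, 2.06], [-1.07, 1.41], [-3.16, 2.05], [-2.99, -0.16], [-3.1, 3.1]. Speed limits (rad/s): [2.79, 2.79, 3.14, 3.14, 3.14, 3.14].

## Interface

Orientations are given as a unit quaternion [x, y, z, w].
In Python, from station import telemetry, snapshot, camera_params, order, boxes_of, cut_out, env gives the robot as it stands.
- The arm moves only by the tool apply_moves, never from a script. Its argument "moves" is a list that holds one entry, the list of rows, each a list of 7 numbers: the opening, from 0 (shut) to 1 (fully open), then the shift along the tool's x, y, z in mm, then the turn, a rotation vector about the tool's x, y, z in rad. A call has 1 to 5 rows; each row is the pose to reach, as a shift and turn from the pose commanded when the call began, along the tool's axes at that moment; what a row does not reach only later rows make up. A row lasts 1/8 s, in which the tool goes at most 62.5 mm and 10.7 degrees, less where a joint would pass 70% of its speed; a pose out of reach is approached as far as the arm can. A call with a gripper value outside its range is refused whole. The fingers move at their own pace and stop on an object; "newtons" is the grip in N (left out, the last holds). Time passes only in rows, so rows that repeat a pose let the fingers close. It gives the time, the measured TCP pose, the force, the opening and the grip force at its end, in the units of the state.
- telemetry.observe(): the state, without advancing time (a new reading comes with each control period).
- snapshot(name): name is "scene" or "top" or "wrist"; returns the picture (400x640x3 uint8, red, green, blue); there is no depth.
- camera_params(name): a dict with "intrinsics" (3x3 intrinsics, pixels), "extrinsics" (4x4, takes a point from camera to world coordinates). Camera axes: x right, y up, looking along -z (the intrinsics and any distortion apply to the point x, -y, -z); pixel columns grow to the right and rows downward; lengths in mm; the calibration is good to about 2 mm. A picture is of the moment at which its call begins: read the wrist's pose just before it. camera_params takes no time and is no camera call; for the wrist camera it gives the pose at the moment of the call.
- order.hand_in(): hands the job in; it is judged then, once.
Trained networks look in the newest picture that a camera, given by its name, has taken for a name from the list of things; names that differ only in an ending like _2 or _b are one class to them, and where a whole thing is asked for, a point or a joint stands for the part that bears it (a point fixed in the world has none). Each returns a list of dicts, best first, with "conf" (0 to 1); they miss things now and then, are a little off and sometimes report something else, mostly with a low value. They report only what shows in the picture. A call takes as long as a camera call. They do not tell look-alikes from the thing itself.
- boxes_of(camera, query): "bbox" ([centre column, centre row, width, height] in pixels, round what is visible of it).
- cut_out(camera, query): "region" (400x640 bool, what is visible of it) and "bbox" ([centre column, centre row, width, height] in pixels, round what is visible of it).
The state is a dict: "clock": time; "q": joint angles; "qvel": joint speeds; "joint_torque": joint torques, N m; "eef_pos": TCP position; "eef_rot": TCP orientation; "force": force on the tool from outside, world axes, zero at the start; "moment": the same for the moment, N m; "gripper_width": opening from 0.0 (shut) to 1.0 (fully open); "grip_force": force on a finger pad.
Only numpy, scipy, OpenCV 4.12 (cv2) and the standard library are available. Lean on these libraries where they do the work, as an engineer would, in place of code of your own. Each camera call takes 0.05 s, during which the arm holds its last target. There are 200 camera calls.

## Task

The washed jars belong in the rack's green pull-out tray: take the four jars off the draining board and stand them upright on the tray's four round pads in order of height, shortest at the handle end and stepping up to the tallest at the back, each in the middle of its pad. They are glass, so set them down without dropping them or tipping them over, and leave the bowl and the spoon where they are.

Things in the scene. Friction and masses are not known exactly. Their poses are not given: they have to be found in the camera images.
- jar_s_mid (a point): the smallest glass jar: a closed empty upright clear-glass cylinder 44 mm in diameter and 54 mm tall over all, its top 14 mm a black twist cap 39 mm across. This point is at the jar's centre, half-way up (27 mm above its base); z points up through the cap. Loose, like all four jars standing on a fixed grey ribbed plastic draining board, 260 x 260 mm and 8 mm thick
- jar_m_mid (a point): the second smallest glass jar: a closed empty upright clear-glass cylinder 48 mm in diameter and 72 mm tall over all, its top 14 mm a yellow twist cap 43 mm across. This point is at the jar's centre, half-way up (36 mm above its base); z points up through the cap. Loose
- jar_l_mid (a point): the second tallest glass jar: a closed empty upright clear-glass cylinder 52 mm in diameter and 90 mm tall over all, its top 14 mm a red twist cap 47 mm across. This point is at the jar's centre, half-way up (45 mm above its base); z points up through the cap. Loose
- jar_xl_mid (a point): the tallest glass jar: a closed empty upright clear-glass cylinder 56 mm in diameter and 108 mm tall over all, its top 14 mm a blue twist cap 51 mm across. This point is at the jar's centre, half-way up (54 mm above its base); z points up through the cap. Loose
- pad1: the round black rubber pad next to the handle (place 1 of 4) in the green pull-out tray: 66 mm across; origin at the centre of its underside, its top 1.5 mm above that and 6.5 mm above the counter; its x axis runs along the row, away from the handle. The tray has a flat loop handle, 33 mm long, at this end only; it may lie on either side, turned any way
- pad2: the round black rubber pad second from the handle (place 2 of 4) in the green pull-out tray: 66 mm across; origin at the centre of its underside, its top 1.5 mm above that and 6.5 mm above the counter; its x axis runs along the row, away from the handle. Neighbouring pads are 80 mm apart, centre to centre
- pad3: the round black rubber pad third from the handle (place 3 of 4) in the green pull-out tray: 66 mm across; origin at the centre of its underside, its top 1.5 mm above that and 6.5 mm above the counter; its x axis runs along the row, away from the handle. The tray is fixed, 322 x 96 mm, its lip 11 mm above the counter (4.5 mm above the pads)
- pad4: the round black rubber pad farthest from the handle (place 4 of 4) in the green pull-out tray: 66 mm across; origin at the centre of its underside, its top 1.5 mm above that and 6.5 mm above the counter; its x axis runs along the row, away from the handle
- bowl: bystander: a white porcelain bowl, 120 mm across the rim and 55 mm high, loose, standing beyond the work; origin at the centre of its underside
- spoon: bystander: a steel serving spoon 260 mm long, loose, lying flat on the counter at the left; origin at the underside of about its middle, x along its length towards the spoon's bowl
Mind the look-alikes: they are no part of the job. Leave any purple look-alike of the part that bears jar_l_mid alone. Leave any orange look-alike of the part that bears jar_m_mid alone.

How it is judged (in metres and radians):
At the end, for the whole second after the job is handed in: All four jars released, at rest, upright (0.08 rad), each standing on its pad (base within 5 mm of it, centre within 12 mm of the pad's): 54 mm jar on the pad next to the handle, then 72, 90, and 108 mm farthest from it; bowl and spoon within 20 mm of their start (horizontal distance between jar_s_mid and pad1 below 0.012 m and z of jar_s_mid in the frame of pad1 below 0.0335 m and angle between each of jar_s_mid, jar_m_mid, jar_l_mid, jar_xl_mid's own z axis and vertical below 0.08 rad and linear speed of each of jar_s, jar_m, jar_l, jar_xl below 0.02 m/s and contact force between each of jar_s, jar_m, jar_l, jar_xl and the fingers below 0.01 N and horizontal distance between jar_m_mid and pad2 below 0.012 m and z of jar_m_mid in the frame of pad2 below 0.0425 m and horizontal distance between jar_l_mid and pad3 below 0.012 m and z of jar_l_mid in the frame of pad3 below 0.0515 m and horizontal distance between jar_xl_mid and pad4 below 0.012 m and z of jar_xl_mid in the frame of pad4 below 0.0605 m and not (distance of bowl from where it was at the start of the episode above 0.02 m) and not (distance of spoon from where it was at the start of the episode above 0.02 m)); the robot touches nothing.
It fails at once if the bowl was moved by more than 20 mm (distance of bowl from where it was at the start of the episode above 0.02 m).
It fails at once if the spoon was moved by more than 20 mm (distance of spoon from where it was at the start of the episode above 0.02 m).
It fails at once if a jar was dropped or flung (faster than 0.5 m/s with no finger on it) ((linear speed of jar_s above 0.5 m/s and contact force between jar_s and the fingers below 0.01 N) or (linear speed of jar_m above 0.5 m/s and contact force between jar_m and the fingers below 0.01 N) or (linear speed of jar_l above 0.5 m/s and contact force between jar_l and the fingers below 0.01 N) or (linear speed of jar_xl above 0.5 m/s and contact force between jar_xl and the fingers below 0.01 N)).
It fails at once if a jar was tipped over (more than 0.9 rad) (angle between any of jar_s_mid, jar_m_mid, jar_l_mid, jar_xl_mid's own z axis and vertical above 0.9 rad).
It also fails if it takes over 128 s, if anything falls off the work surface, if the arm or the gripper's body presses on something with over 40 N, if the wrist force passes 120 N, or if a joint passes its speed limit or range.

## Working session

There is one attempt and no reset: what is moved stays moved. The work goes in short steps, Python scripts to look and compute and a tool call to move; the robot and the scene stay as the last step left them, time stands still between calls to the robot, and variables do not carry over. Pictures are saved under pics/ and viewed, at most 14 in all, crops included, and the job is handed in when it is done.

Besides the shell and the picture viewer there is one more tool, called after "Call:" by a JSON object that holds its "fn" and its "kwargs", one argument or row to a line. apply_moves: Moves the arm, as the interface text tells. Its arguments: {"type":"object","properties":{"moves":{"type":"array","items":{"type":"array","items":{"type":"array","items":{"type":"number"}}}},"newtons":{"type":"number"}},"required":["moves"]}

```bash
mkdir -p pics; ls; python3 - <<'E'
from station import *
import cv2,numpy as np
print(telemetry.observe())
for n in("scene","top"):
    cv2.imwrite(f"pics/{n}0.png",snapshot(n)[:,:,::-1])
    p=camera_params(n);print(n,np.round(p["intrinsics"],1).tolist(),np.round(p["extrinsics"],3).tolist(),p.keys())
E
```

```text
pics
{'clock': 0.0, 'q': array([-1.08539254e+00,  3.85533291e-01,  6.63157462e-03, -4.73626865e-04,
       -1.19400774e+00, -2.58607440e-01]), 'qvel': array([-0.00173803, -0.00025402,  0.00063897,  0.00052766,  0.0002572 ,
       -0.00019244]), 'joint_torque': array([ 5.71683559e-04, -3.92293525e+01,  1.88400078e+01,  4.18622375e+00,
       -4.76882662e-03, -5.53579113e-06]), 'eef_pos': array([ 140.40311469, -608.36122444,  200.34171616]), 'eef_rot': array([-1.13068425e-01,  9.93586617e-01,  1.06430258e-03, -1.78991546e-04]), 'force': array([ 0.11155519,  0.14028195, -0.11001042]), 'moment': array([ 0.03346135, -0.01565122,  0.05923196]), 'grip_force': 0.0, 'gripper_width': 1.0021067206496326}
scene [[380.5, 0.0, 318.5], [0.0, 380.5, 198.1], [0.0, 0.0, 1.0]] [[0.608, -0.627, 0.487, 1055.593], [0.794, 0.491, -0.359, -265.013], [-0.015, 0.605, 0.796, 812.927], [0.0, 0.0, 0.0, 1.0]] dict_keys(['intrinsics', 'extrinsics'])
top [[449.9, 0.0, 318.5], [0.0, 449.9, 199.5], [0.0, 0.0, 1.0]] [[0.012, 0.983, -0.185, 360.737], [-1.0, 0.01, -0.013, 73.465], [-0.011, 0.186, 0.983, 1474.219], [0.0, 0.0, 0.0, 1.0]] dict_keys(['intrinsics', 'extrinsics'])
```

View pics/scene0.png

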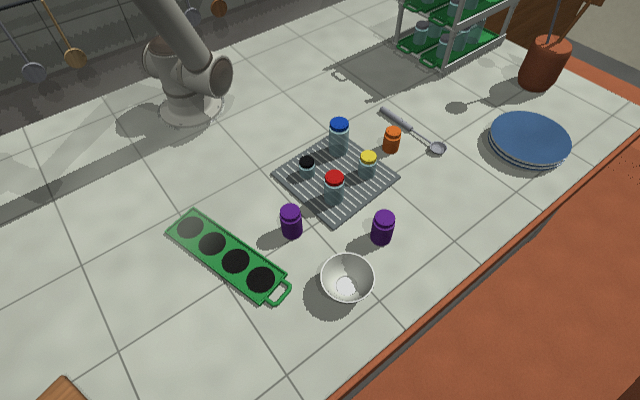

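View pics/top0.png

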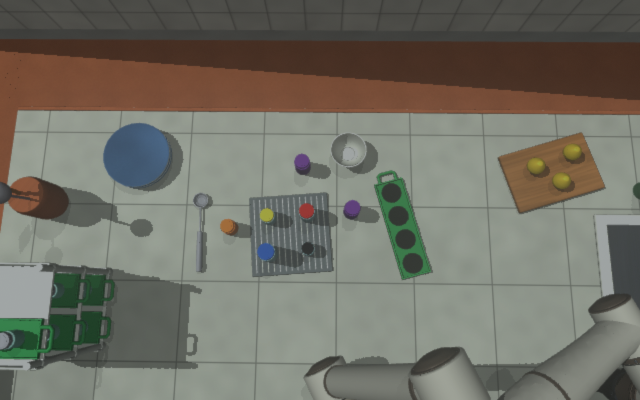

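The pictures show:
- **Jars on the board (top view):** black cap (307,247), yellow (267,215), red (307,211) and blue (265,252). All have clear glass bodies.
- **Look-alikes:** solid purple at (302,162) and (352,209), and orange at (229,227). None is on the board, so I leave them alone.
- **Tray:** the handle is at (387,177), so pad1 is (391,191) and pad4 is (412,263).

I'll confirm this in one crop and measure by colour.

```bash
cat > h.py <<'E'
from station import *
import cv2,numpy as np
def ray(cam,px,z,P=None):
    P=P or camera_params(cam);K=P["intrinsics"];E=np.array(P["extrinsics"])
    d=np.linalg.inv(K)@[px[0],px[1],1]; d=E[:3,:3]@[d[0],-d[1],-d[2]]
    o=E[:3,3]; return (o+d*(z-o[2])/d[2])[:2]
def proj(cam,X,P=None):
    P=P or camera_params(cam);K=np.array(P["intrinsics"]);E=np.array(P["extrinsics"])
    c=np.linalg.inv(E)@np.append(X,1); u=K@[c[0],-c[1],-c[2]]; return u[:2]/u[2]
TOP=dict(black=62,yellow=80,red=98,blue=116)
HS=dict(yellow=((20,120,70),(34,255,255)),red=((172,140,50),(8,255,255)),blue=((100,140,60),(125,255,255)),black=((0,0,0),(180,110,50)))
DIA=dict(black=39,yellow=43,red=47,blue=51)
def mask(im,c):
    h=cv2.cvtColor(im,cv2.COLOR_RGB2HSV);lo,hi=HS[c]
    if lo[0]>hi[0]: return cv2.inRange(h,(0,)+lo[1:],hi)|cv2.inRange(h,lo,(180,)+hi[1:])
    return cv2.inRange(h,lo,hi)
def blobs(m,amin=40):
    n,l,s,c=cv2.connectedComponentsWithStats(m)
    return [(c[i],s[i]) for i in range(1,n) if s[i][4]>amin]
def capsil(cam,c,xy,P=None):
    "centroid of projected cap cylinder silhouette"
    t=np.linspace(0,6.283,40);r=DIA[c]/2
    p=np.array([proj(cam,[xy[0]+r*np.cos(a),xy[1]+r*np.sin(a),z],P) for z in(TOP[c],TOP[c]-14) for a in t],np.float32)
    h=cv2.convexHull(p);M=cv2.moments(h);return np.array([M['m10'],M['m01']])/M['m00']
def solve(cam,c,px,P=None):
    P=P or camera_params(cam);xy=ray(cam,px,TOP[c]-4,P)
    for _ in range(6): xy=xy+ray(cam,px,TOP[c]-4,P)-ray(cam,capsil(cam,c,xy,P),TOP[c]-4,P)
    return xy
E
python3 - <<'E'
from h import *
t=snapshot("top");s=snapshot("scene")
reg=dict(top=dict(black=(307,247),yellow=(267,215),red=(307,211),blue=(265,252)),scene=dict(black=(307,162),yellow=(368,158),red=(334,178),blue=(339,125)))
for cam,im in(("top",t),("scene",s)):
    P=camera_params(cam)
    for c,p in reg[cam].items():
        b=[x for x in blobs(mask(im,c),30) if np.hypot(*(x[0]-p))<12]
        for x in b: print(cam,c,x[0].round(1),x[1],solve(cam,c,x[0],P).round(1))
    h=cv2.cvtColor(im,cv2.COLOR_RGB2HSV)
    for q in blobs(cv2.inRange(h,(0,0,0),(180,120,60)),200):
        if q[1][4]<1200: print(cam,"dark",q[0].round(1),q[1][4],ray(cam,q[0],6.5,P).round(1))
cv2.imwrite("pics/crop.png",np.hstack([cv2.resize(t[140:290,210:440],None,fx=2.2,fy=2.2),cv2.resize(s[110:240,265:410],(290,330))])[:,:,::-1])
E
```

```text
top yellow [266.2 214.5] [260 208  13  14 132] [575.3 256.1]
top red [306.2 210.3] [300 204  14  14 152] [587.1 129.5]
top blue [265.3 251.1] [258 243  16  17 200] [457.9 250.3]
top dark [ 57.4 193.1] 248 [650.9 967.6]
top dark [390.9 192.5] 248 [ 663.9 -147.9]
top dark [398.  215.5] 262 [ 586.7 -169.7]
top dark [405.1 238.8] 267 [ 510.2 -191.2]
top dark [412.4 262.7] 268 [ 433.3 -213. ]
top dark [608.4 300.4] 211 [ 322.2 -828.4]
top dark [434.2 356.4] 230 [ 145.4 -272.8]
top dark [618.3 386.2] 801 [  65.9 -831.3]
scene black [306.2 161.3] [299 155  15  14 148] [471.5 126.3]
scene yellow [368.  156.5] [360 150  17  14 190] [573.1 256.5]
scene red [333.8 177.5] [325 170  19  16 250] [585.8 129.4]
scene blue [338.6 123.7] [330 117  19  15 218] [455.8 250.4]
scene dark [29.6 14.9] 228 [-988.8 -277. ]
scene dark [150.1  13.7] 380 [-667.9  134. ]
scene dark [51.7 81.5] 286 [-430.3 -328.4]
scene dark [215.3 244.8] 293 [ 519.7 -187.6]
scene dark [235.1 260.7] 517 [ 587.7 -171.1]
scene dark [260.1 279.3] 574 [ 664.9 -149.6]
```

View pics/crop.png

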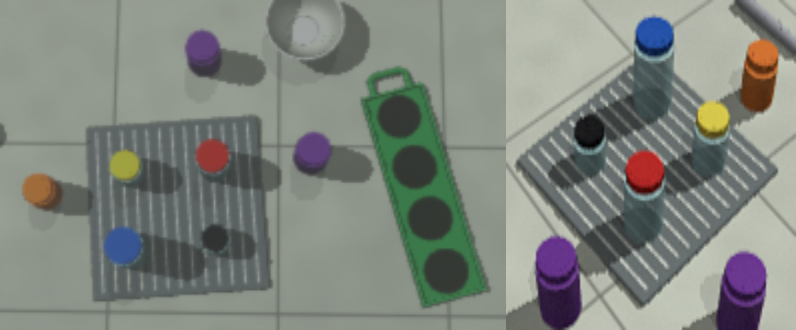

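The crop confirms four clear-glass jars with black, yellow, red and blue caps on the ribbed board; the purple and orange ones are solid-coloured and off it. The two cameras agree within 2 mm. I'll close the fingers across the row, so one tool heading works for the whole job.

```bash
cat > go.py <<'E'
import sys,numpy as np
from scipy.spatial.transform import Rotation as R
from station import telemetry
T=[eval(a) for a in sys.argv[1:]]
s=telemetry.observe();p=s["eef_pos"];r=R.from_quat(s["eef_rot"])
a=np.array([-.9624,-.2715,0]);g=R.from_matrix(np.c_[a,np.cross([0,0,-1],a),[0,0,-1]])
print("clock",round(s["clock"],2),"pos",p.round(1),"F",s["force"].round(1),"w",round(s["gripper_width"],3),"rot",(r.inv()*g).as_rotvec().round(3))
for t in T: print(t,"shift",r.inv().apply(np.array(t)-p).round(1),"n",np.linalg.norm(np.array(t)-p).round())
E
python3 go.py "[400,-330,230]" "[457,250,200]"
```

```text
clock 0.2 pos [ 140.5 -608.6  200.7] F [-1.4 -0.4  1. ] w 1.007 rot [ 0.001 -0.    -0.048]
[400, -330, 230] shift [-315.5  213.2  -29. ] n 382.0
[457, 250, 200] shift [-501.4  765.5    1.7] n 915.0
```

Call:
{"fn": "apply_moves", "kwargs": {
  "moves": [
    [[1,-50,34,-6,0,0,-0.01],[1,-105,71,-12,0,0,-0.02],[1,-158,107,-18,0,0,-0.03],[1,-210,142,-24,0,0,-0.04],[1,-250,170,-29,0,0,-0.048]]
  ],
  "newtons": 40
}}

```text
clock: 0.82
eef_pos: [347.1, -385.3, 230.6]
eef_rot: [-0.137, 0.991, -0.0, 0.0]
force: [1.4, -1.2, -0.9]
gripper_width: 0.999
grip_force: 0.0
```

```bash
python3 go.py "[457,250,200]"
```

```text
clock 0.82 pos [ 347.1 -385.3  230.6] F [ 1.4 -1.2 -0.9] w 0.999 rot [-0.     0.     0.001]
[457, 250, 200] shift [-278.6  581.4   30.6] n 645.0
```

Call:
{"fn": "apply_moves", "kwargs": {
  "moves": [
    [[1,-25,53,0,0,0,0],[1,-50,106,0,0,0,0],[1,-76,159,0,0,0,0],[1,-102,212,0,0,0,0],[1,-128,265,0,0,0,0]]
  ]
}}

```text
clock: 1.45
eef_pos: [397.1, -95.5, 230.6]
eef_rot: [-0.137, 0.991, 0.0, 0.0]
force: [0.2, -0.7, 0.3]
gripper_width: 1.002
grip_force: 0.0
```

Call:
{"fn": "apply_moves", "kwargs": {
  "moves": [
    [[1,-25,53,0,0,0,0],[1,-50,106,0,0,0,0],[1,-76,159,0,0,0,0],[1,-102,212,10,0,0,0],[1,-128,265,20,0,0,0]]
  ]
}}

```text
clock: 2.08
eef_pos: [448.4, 194.5, 210.4]
eef_rot: [-0.137, 0.991, 0.0, 0.0]
force: [0.4, 0.5, 0.5]
gripper_width: 0.997
grip_force: 0.0
```

```bash
python3 go.py "[457,250,150]" "[457,250,64]"
```

```text
clock 2.08 pos [448.4 194.5 210.4] F [0.4 0.5 0.5] w 0.997 rot [0.    0.001 0.   ]
[457, 250, 150] shift [-23.3  51.   60.5] n 82.0
[457, 250, 64] shift [-23.2  51.  146.5] n 157.0
```

Tracking is accurate to about 1 mm. I'll move over the blue jar, go straight down and grip.

Call:
{"fn": "apply_moves", "kwargs": {
  "moves": [
    [[1,-23,51,15,0,0,0],[1,-23,51,15,0,0,0],[1,-23,51,65,0,0,0],[1,-23,51,110,0,0,0],[1,-23,51,146,0,0,0]]
  ]
}}

```text
clock: 2.7
eef_pos: [456.3, 246.6, 63.2]
eef_rot: [-0.137, 0.991, -0.0, -0.0]
force: [0.0, 0.3, -0.2]
gripper_width: 0.997
grip_force: 0.0
```

Call:
{"fn": "apply_moves", "kwargs": {
  "moves": [
    [[1,0,0,0,0,0,0],[0.5,0,0,0,0,0,0],[0.3,0,0,0,0,0,0],[0.3,0,0,0,0,0,0],[0.3,0,0,0,0,0,0]]
  ],
  "newtons": 40
}}

```text
clock: 3.32
eef_pos: [458.1, 248.8, 66.7]
eef_rot: [-0.137, 0.991, 0.001, 0.002]
force: [-1.2, 0.0, 6.0]
gripper_width: 0.58
grip_force: 41.3
```

```bash
python3 go.py "[433.3,-213,64]"; python3 -c "
from h import *
cv2.imwrite('pics/w1.png',snapshot('wrist')[:,:,::-1])"
```

```text
clock 3.33 pos [458.1 248.8  66.7] F [-1.2  0.   6. ] w 0.58 rot [0.001 0.004 0.001]
[433.3, -213, 64] shift [ 149.6 -437.7    1.4] n 463.0
```

View pics/w1.png

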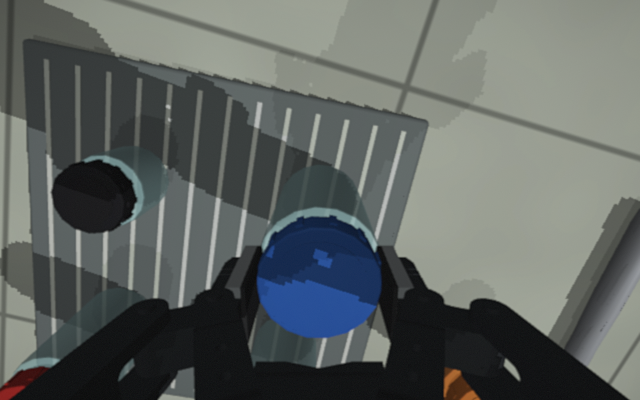

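The blue jar is gripped, its cap centred at (319,277) between the fingers. I'll check its offset along the fingers' free axis from this picture.

```bash
cat > off.py <<'E'
import sys
from h import *
from scipy.spatial.transform import Rotation as R
c,dz=sys.argv[1],float(sys.argv[2])
TOP[c]+=dz
s=telemetry.observe();P=camera_params("wrist");im=snapshot("wrist")
b=[x for x in blobs(mask(im,c),800)]
for q,st in b:
    px=np.array([st[0]+st[2]/2,st[1]+st[3]/2]) 
    xy=solve("wrist",c,q,P);d=np.append(xy-s["eef_pos"][:2],0)
    print(q.round(),st,"world",xy.round(1),"tool offset",R.from_quat(s["eef_rot"]).inv().apply(d).round(1))
E
python3 off.py blue 0
```

```text
[318. 279.] [  257   217   124   121 11514] world [459.6 248.5] tool offset [-1.3 -0.7  0. ]
```

Call:
{"fn": "apply_moves", "kwargs": {
  "moves": [
    [[0.3,0,0,-10,0,0,0],[0.3,0,0,-40,0,0,0],[0.3,0,0,-80,0,0,0],[0.3,0,0,-120,0,0,0],[0.3,0,0,-140,0,0,0]]
  ]
}}

```text
clock: 4.05
eef_pos: [457.1, 248.1, 207.1]
eef_rot: [-0.137, 0.991, 0.001, 0.001]
force: [-0.1, -1.3, -2.6]
gripper_width: 0.58
grip_force: 42.4
```

```bash
python3 off.py blue 140; python3 go.py "[433.3,-213,204]"
```

```text
[318. 280.] [  257   219   124   118 11091] world [459.2 247.9] tool offset [-2.  -0.8  0. ]
clock 4.1 pos [458.1 248.7 209.2] F [ 0.7  0.1 -0.4] w 0.578 rot [0.003 0.006 0.   ]
[433.3, -213, 204] shift [ 149.3 -437.6    3. ] n 462.0
```

Call:
{"fn": "apply_moves", "kwargs": {
  "moves": [
    [[0.3,13,-38,0,0,0,0],[0.3,30,-88,0,0,0,0],[0.3,48,-140,0,0,0,0],[0.3,66,-192,0,0,0,0],[0.3,84,-245,0,0,0,0]]
  ]
}}

```text
clock: 4.72
eef_pos: [441.2, -12.4, 203.9]
eef_rot: [-0.137, 0.991, 0.0, -0.001]
force: [1.1, -0.1, -2.4]
gripper_width: 0.582
grip_force: 42.5
```

Call:
{"fn": "apply_moves", "kwargs": {
  "moves": [
    [[0.3,18,-52,0,0,0,0],[0.3,36,-104,0,0,0,0],[0.3,52,-152,0,0,0,0],[0.3,63,-184,0,0,0,0],[0.3,67,-193,0,0,0,0]]
  ]
}}

```text
clock: 5.35
eef_pos: [429.2, -216.0, 203.4]
eef_rot: [-0.135, 0.991, 0.001, -0.001]
force: [1.2, 0.5, -1.6]
gripper_width: 0.579
grip_force: 42.6
```

Call:
{"fn": "apply_moves", "kwargs": {
  "moves": [
    [[0.3,0,0,0,0,0,0],[0.3,0,0,40,0,0,0],[0.3,0,0,80,0,0,0],[0.3,0,0,110,0,0,0],[0.3,0,0,120,0,0,0]]
  ]
}}

```text
clock: 5.98
eef_pos: [429.2, -213.3, 82.8]
eef_rot: [-0.138, 0.99, 0.001, -0.002]
force: [1.2, -0.4, -2.0]
gripper_width: 0.58
grip_force: 42.6
```

```bash
python3 go.py "[433.3,-213,65]"; python3 off.py blue 20
```

```text
clock 5.97 pos [ 429.2 -213.3   82.8] F [ 1.2 -0.4 -2. ] w 0.58 rot [ 0.002 -0.003  0.001]
[433.3, -213, 65] shift [-4.1 -0.8 17.8] n 18.0
[319. 282.] [  258   227   123   111 10798] world [ 429.9 -213.6] tool offset [-0.7 -0.4 -0. ]
```

Call:
{"fn": "apply_moves", "kwargs": {
  "moves": [
    [[0.3,-3.5,-0.5,4,0,0,0],[0.3,-3.5,-0.5,9,0,0,0],[0.3,-3.5,-0.5,13,0,0,0],[0.3,-3.5,-0.5,15,0,0,0],[0.3,-3.5,-0.5,15,0,0,0]]
  ]
}}

```text
clock: 6.65
eef_pos: [433.7, -214.3, 69.4]
eef_rot: [-0.137, 0.991, 0.0, -0.0]
force: [-0.3, 0.8, -1.6]
gripper_width: 0.581
grip_force: 42.6
```

Call:
{"fn": "apply_moves", "kwargs": {
  "moves": [
    [[0.3,0,0,1,0,0,0],[0.3,0,0,2,0,0,0],[0.3,0,0,3,0,0,0],[0.3,0,0,3,0,0,0]]
  ]
}}

```text
clock: 7.15
eef_pos: [433.7, -214.3, 66.3]
eef_rot: [-0.137, 0.991, 0.0, -0.0]
force: [0.6, -0.0, -2.7]
gripper_width: 0.582
grip_force: 42.6
```

Call:
{"fn": "apply_moves", "kwargs": {
  "moves": [
    [[0.3,0,0,1,0,0,0],[0.3,0,0,1.5,0,0,0],[0.3,0,0,2,0,0,0],[0.3,0,0,2,0,0,0]]
  ]
}}

```text
clock: 7.65
eef_pos: [434.1, -214.3, 65.2]
eef_rot: [-0.137, 0.991, -0.0, 0.0]
force: [-1.8, 2.3, 5.8]
gripper_width: 0.578
grip_force: 43.3
```

```bash
python3 go.py
```

```text
clock 7.65 pos [ 434.1 -214.3   65.2] F [-1.8  2.3  5.8] w 0.578 rot [-0.     0.001  0.   ]
```

The jar touches the pad: the vertical force changed from -2.7 to +5.8 N at TCP height 65. Releasing and rising.

Call:
{"fn": "apply_moves", "kwargs": {
  "moves": [
    [[0.65,0,0,0,0,0,0],[0.8,0,0,0,0,0,0],[1,0,0,0,0,0,0],[1,0,0,0,0,0,0],[1,0,0,0,0,0,0]]
  ]
}}

```text
clock: 8.28
eef_pos: [433.8, -214.3, 64.4]
eef_rot: [-0.137, 0.991, 0.0, -0.0]
force: [0.8, 0.2, 0.4]
gripper_width: 1.001
grip_force: 0.0
```

Call:
{"fn": "apply_moves", "kwargs": {
  "moves": [
    [[1,0,0,-20,0,0,0],[1,0,0,-60,0,0,0],[1,0,0,-110,0,0,0],[1,0,0,-150,0,0,0],[1,0,0,-150,0,0,0]]
  ]
}}

```text
clock: 8.9
eef_pos: [435.9, -214.8, 218.0]
eef_rot: [-0.137, 0.991, -0.001, 0.004]
force: [-0.1, -0.6, -1.2]
gripper_width: 0.998
grip_force: 0.0
```

```bash
python3 off.py blue -1.5; python3 go.py "[586.5,129.5,200]"
```

```text
[321. 183.] [ 291  152   62   62 2909] world [ 435.  -213.5] tool offset [ 0.5  1.5 -0. ]
clock 8.95 pos [ 434.4 -214.2  215.6] F [ 0.3  0.8 -0.5] w 1.003 rot [-0.001  0.003 -0.   ]
[586.5, 129.5, 200] shift [-239.6  289.6   16.1] n 376.0
```

Blue stands 2 mm from its pad centre. Next is the red jar.

Call:
{"fn": "apply_moves", "kwargs": {
  "moves": [
    [[1,-38,46,0,0,0,0],[1,-77,93,0,0,0,0],[1,-116,140,0,0,0,0],[1,-155,187,0,0,0,0],[1,-194,234,10,0,0,0]]
  ]
}}

```text
clock: 9.57
eef_pos: [557.2, 65.5, 203.3]
eef_rot: [-0.137, 0.991, -0.0, -0.001]
force: [1.1, -1.0, 0.4]
gripper_width: 0.997
grip_force: 0.0
```

Call:
{"fn": "apply_moves", "kwargs": {
  "moves": [
    [[1,-30,37,0,0,0,0],[1,-45.5,55.5,3,0,0,0],[1,-45.5,55.5,6,0,0,0],[1,-45.5,55.5,40,0,0,0],[1,-45.5,55.5,40,0,0,0]]
  ]
}}

```text
clock: 10.2
eef_pos: [583.1, 127.2, 161.5]
eef_rot: [-0.136, 0.991, -0.001, -0.004]
force: [-0.2, 0.3, 0.3]
gripper_width: 0.995
grip_force: 0.0
```

```bash
python3 off.py red 0; python3 go.py "[586.5,129.5,49]"
```

```text
[320. 205.] [ 287  172   66   65 3203] world [587.4 128.7] tool offset [-4.5  0.3 -0. ]
clock 10.25 pos [584.7 127.7 163.6] F [0.7 0.2 0.2] w 1.0 rot [-0.001 -0.003 -0.001]
[586.5, 129.5, 49] shift [ -2.6   1.4 114.5] n 115.0
```

Call:
{"fn": "apply_moves", "kwargs": {
  "moves": [
    [[1,-3,0.5,30,0,0,0],[1,-3,0.5,70,0,0,0],[1,-3,0.5,105,0,0,0],[1,-3,0.5,114,0,0,0],[1,-3,0.5,114,0,0,0]]
  ]
}}

```text
clock: 10.88
eef_pos: [589.4, 130.5, 51.6]
eef_rot: [-0.137, 0.991, -0.0, 0.001]
force: [0.1, 0.5, 0.2]
gripper_width: 1.001
grip_force: 0.0
```

Call:
{"fn": "apply_moves", "kwargs": {
  "moves": [
    [[0.7,0,0,0,0,0,0],[0.5,0,0,0,0,0,0],[0.3,0,0,0,0,0,0],[0.3,0,0,0,0,0,0],[0.3,0,0,0,0,0,0]]
  ]
}}

```text
clock: 11.5
eef_pos: [589.7, 130.9, 52.1]
eef_rot: [-0.137, 0.991, 0.0, 0.001]
force: [0.0, -1.0, 5.7]
gripper_width: 0.532
grip_force: 40.6
```

```bash
python3 off.py red 0; python3 go.py
```

```text
[319. 267.] [ 262  210  114  112 9824] world [587.3 130. ] tool offset [ 2.6 -0.3 -0. ]
clock 11.55 pos [589.7 130.9  52.2] F [-0.7 -0.2  5.8] w 0.531 rot [-0.     0.003  0.   ]
```

Call:
{"fn": "apply_moves", "kwargs": {
  "moves": [
    [[0.3,0,0,-10,0,0,0],[0.3,0,0,-40,0,0,0],[0.3,0,0,-80,0,0,0],[0.3,0,0,-120,0,0,0],[0.3,0,0,-150,0,0,0]]
  ]
}}

```text
clock: 12.18
eef_pos: [588.3, 130.8, 202.1]
eef_rot: [-0.137, 0.991, 0.0, 0.0]
force: [0.4, 0.0, -2.9]
gripper_width: 0.535
grip_force: 41.5
```

```bash
python3 go.py "[511,-191,199]"
```

```text
clock 12.18 pos [588.3 130.8 202.1] F [ 0.4  0.  -2.9] w 0.535 rot [ 0.001  0.001 -0.   ]
[511, -191, 199] shift [ 161.7 -288.7    2.9] n 331.0
```

Call:
{"fn": "apply_moves", "kwargs": {
  "moves": [
    [[0.3,17,-31,0,0,0,0],[0.3,43,-78,0,0,0,0],[0.3,69,-126,0,0,0,0],[0.3,95,-173,0,0,0,0],[0.3,121,-221,0,0,0,0]]
  ]
}}

```text
clock: 12.8
eef_pos: [530.9, -116.1, 200.2]
eef_rot: [-0.137, 0.991, 0.0, -0.0]
force: [1.2, -0.3, -1.3]
gripper_width: 0.532
grip_force: 41.5
```

Call:
{"fn": "apply_moves", "kwargs": {
  "moves": [
    [[0.3,25,-45,0,0,0,0],[0.3,38,-67,0,0,0,0],[0.3,38,-67,0,0,0,0],[0.3,38,-67,30,0,0,0],[0.3,38,-67,70,0,0,0]]
  ]
}}

```text
clock: 13.42
eef_pos: [514.6, -188.9, 130.6]
eef_rot: [-0.137, 0.991, -0.0, 0.002]
force: [0.4, 0.6, -2.0]
gripper_width: 0.529
grip_force: 41.7
```

Call:
{"fn": "apply_moves", "kwargs": {
  "moves": [
    [[0.3,0,0,30,0,0,0],[0.3,0,0,55,0,0,0],[0.3,0,0,65,0,0,0],[0.3,0,0,67,0,0,0],[0.3,0,0,67,0,0,0]]
  ]
}}

```text
clock: 14.05
eef_pos: [514.5, -189.6, 64.3]
eef_rot: [-0.137, 0.991, -0.0, 0.001]
force: [0.6, -0.3, -2.0]
gripper_width: 0.533
grip_force: 41.6
```

```bash
python3 go.py "[511,-191,50.5]"; python3 off.py red 10
```

```text
clock 14.05 pos [ 514.5 -189.6   64.3] F [ 0.6 -0.3 -2. ] w 0.533 rot [-0.001  0.002  0.   ]
[511, -191, 50.5] shift [ 3.8 -0.4 13.8] n 14.0
[319. 268.] [ 263  210  113  113 9896] world [ 513.6 -190.1] tool offset [ 1.  -0.3 -0. ]
```

Call:
{"fn": "apply_moves", "kwargs": {
  "moves": [
    [[0.3,2,-0.5,4,0,0,0],[0.3,2,-0.5,8,0,0,0],[0.3,2,-0.5,11,0,0,0],[0.3,2,-0.5,12,0,0,0],[0.3,2,-0.5,12,0,0,0]]
  ]
}}

```text
clock: 14.72
eef_pos: [511.9, -190.7, 51.3]
eef_rot: [-0.137, 0.991, -0.0, -0.0]
force: [-0.5, -0.2, -2.2]
gripper_width: 0.532
grip_force: 41.6
```

Call:
{"fn": "apply_moves", "kwargs": {
  "moves": [
    [[0.3,0,0,1,0,0,0],[0.3,0,0,2,0,0,0],[0.3,0,0,2.5,0,0,0],[0.3,0,0,2.5,0,0,0]]
  ]
}}

```text
clock: 15.22
eef_pos: [512.7, -190.8, 50.7]
eef_rot: [-0.137, 0.991, -0.0, 0.001]
force: [-1.2, 1.3, 7.4]
gripper_width: 0.53
grip_force: 42.6
```

In contact. Releasing red.

Call:
{"fn": "apply_moves", "kwargs": {
  "moves": [
    [[0.65,0,0,0,0,0,0],[0.8,0,0,0,0,0,0],[1,0,0,0,0,0,0],[1,0,0,0,0,0,0],[1,0,0,0,0,0,0]]
  ]
}}

```text
clock: 15.85
eef_pos: [511.8, -190.7, 48.8]
eef_rot: [-0.137, 0.991, 0.0, -0.0]
force: [0.3, -0.6, -0.0]
gripper_width: 1.007
grip_force: 0.0
```

Call:
{"fn": "apply_moves", "kwargs": {
  "moves": [
    [[1,0,0,-20,0,0,0],[1,0,0,-60,0,0,0],[1,0,0,-110,0,0,0],[1,0,0,-145,0,0,0],[1,0,0,-145,0,0,0]]
  ]
}}

```text
clock: 16.48
eef_pos: [513.8, -191.1, 197.4]
eef_rot: [-0.137, 0.991, -0.001, 0.004]
force: [-0.4, 0.9, -0.7]
gripper_width: 0.997
grip_force: 0.0
```

```bash
python3 off.py red -1.5; python3 go.py "[574,256,150]"
```

```text
[318. 180.] [ 289  151   59   59 2537] world [ 510.7 -193.1] tool offset [ 3.5 -1.1 -0. ]
clock 16.52 pos [ 512.4 -190.7  195.1] F [ 1.3  0.3 -0.3] w 1.001 rot [-0.001  0.003 -0.   ]
[574, 256, 150] shift [-180.3  413.2   45.3] n 453.0
```

Call:
{"fn": "apply_moves", "kwargs": {
  "moves": [
    [[1,-24,55,0,0,0,0],[1,-48,110,0,0,0,0],[1,-72,165,0,0,0,0],[1,-96,220,0,0,0,0],[1,-120,275,0,0,0,0]]
  ]
}}

```text
clock: 17.15
eef_pos: [551.9, 108.2, 192.3]
eef_rot: [-0.137, 0.991, -0.0, -0.001]
force: [0.6, 0.2, -0.6]
gripper_width: 1.001
grip_force: 0.0
```

Call:
{"fn": "apply_moves", "kwargs": {
  "moves": [
    [[1,-24,55,0,0,0,0],[1,-48,110,0,0,0,0],[1,-60,138,10,0,0,0],[1,-60,138,45,0,0,0],[1,-60,138,45,0,0,0]]
  ]
}}

```text
clock: 17.77
eef_pos: [570.3, 253.9, 144.2]
eef_rot: [-0.137, 0.991, -0.002, -0.005]
force: [0.4, 0.1, -0.0]
gripper_width: 0.996
grip_force: 0.0
```

```bash
python3 off.py yellow 0; python3 go.py "[574,256,31]"
```

```text
[318. 206.] [ 289  176   59   59 2654] world [575.8 254.7] tool offset [-5.4 -0.8 -0.1]
clock 17.82 pos [572.  254.3 146.8] F [-0.4 -0.1  1.3] w 1.0 rot [-0.002 -0.005 -0.001]
[574, 256, 31] shift [ -2.9   1.4 115.8] n 116.0
```

Call:
{"fn": "apply_moves", "kwargs": {
  "moves": [
    [[1,-1.5,0,30,0,0,0],[1,-1.5,0,70,0,0,0],[1,-1.5,0,105,0,0,0],[1,-1.5,0,117,0,0,0],[1,-1.5,0,117,0,0,0]]
  ]
}}

```text
clock: 18.45
eef_pos: [575.1, 255.8, 32.6]
eef_rot: [-0.137, 0.991, -0.0, 0.0]
force: [0.0, 0.2, 0.7]
gripper_width: 0.998
grip_force: 0.0
```

Call:
{"fn": "apply_moves", "kwargs": {
  "moves": [
    [[0.7,0,0,0,0,0,0],[0.5,0,0,0,0,0,0],[0.3,0,0,0,0,0,0],[0.3,0,0,0,0,0,0],[0.3,0,0,0,0,0,0]]
  ]
}}

```text
clock: 19.08
eef_pos: [575.5, 256.5, 33.5]
eef_rot: [-0.137, 0.991, 0.0, 0.001]
force: [-0.7, -0.5, 6.0]
gripper_width: 0.486
grip_force: 40.1
```

```bash
python3 off.py yellow 0; python3 go.py
```

```text
[318. 273.] [ 267  221  104  103 8154] world [575.8 255.8] tool offset [-0.2 -0.7  0. ]
clock 19.12 pos [575.5 256.5  33.5] F [-0.4 -0.6  5.7] w 0.486 rot [0.    0.003 0.   ]
```

Call:
{"fn": "apply_moves", "kwargs": {
  "moves": [
    [[0.3,0,0,-10,0,0,0],[0.3,0,0,-40,0,0,0],[0.3,0,0,-80,0,0,0],[0.3,0,0,-120,0,0,0],[0.3,0,0,-150,0,0,0]]
  ]
}}

```text
clock: 19.75
eef_pos: [574.4, 256.2, 183.7]
eef_rot: [-0.137, 0.991, 0.0, 0.0]
force: [0.2, -0.5, -1.0]
gripper_width: 0.484
grip_force: 40.8
```

```bash
python3 go.py "[587.2,-170.4,180]"
```

```text
clock 19.75 pos [574.4 256.2 183.7] F [ 0.2 -0.5 -1. ] w 0.484 rot [ 0.001  0.001 -0.   ]
[587.2, -170.4, 180] shift [ 103.4 -414.1    3.3] n 427.0
```

Call:
{"fn": "apply_moves", "kwargs": {
  "moves": [
    [[0.3,10,-40,0,0,0,0],[0.3,23,-93,0,0,0,0],[0.3,36,-146,0,0,0,0],[0.3,49,-198,0,0,0,0],[0.3,62,-250,0,0,0,0]]
  ]
}}

```text
clock: 20.38
eef_pos: [582.0, -2.9, 181.8]
eef_rot: [-0.137, 0.991, 0.0, -0.0]
force: [-0.3, -0.4, -1.1]
gripper_width: 0.483
grip_force: 40.9
```

Call:
{"fn": "apply_moves", "kwargs": {
  "moves": [
    [[0.3,13,-53,0,0,0,0],[0.3,26,-105,0,0,0,0],[0.3,36,-145,0,0,0,0],[0.3,41,-164,0,0,0,0],[0.3,41,-164,0,0,0,0]]
  ]
}}

```text
clock: 21.0
eef_pos: [587.3, -171.2, 181.4]
eef_rot: [-0.136, 0.991, 0.0, -0.0]
force: [0.1, 0.6, -1.0]
gripper_width: 0.483
grip_force: 40.9
```

Call:
{"fn": "apply_moves", "kwargs": {
  "moves": [
    [[0.3,0,0,40,0,0,0],[0.3,0,0,85,0,0,0],[0.3,0,0,120,0,0,0],[0.3,0,0,135,0,0,0],[0.3,0,0,135,0,0,0]]
  ]
}}

```text
clock: 21.62
eef_pos: [587.6, -169.6, 46.5]
eef_rot: [-0.138, 0.99, 0.0, -0.001]
force: [0.3, 0.3, -0.2]
gripper_width: 0.487
grip_force: 40.9
```

```bash
python3 go.py "[587.2,-170.4,32]"; python3 off.py yellow 15
```

```text
clock 21.62 pos [ 587.6 -169.6   46.5] F [ 0.3  0.3 -0.2] w 0.487 rot [ 0.    -0.001  0.001]
[587.2, -170.4, 32] shift [ 0.6 -0.7 14.5] n 14.0
[318. 274.] [ 267  220  104  105 8241] world [ 587.3 -170.4] tool offset [ 0.5 -0.7  0. ]
```

Call:
{"fn": "apply_moves", "kwargs": {
  "moves": [
    [[0.3,0,0,4,0,0,0],[0.3,0,0,8,0,0,0],[0.3,0,0,11,0,0,0],[0.3,0,0,12.5,0,0,0],[0.3,0,0,12.5,0,0,0]]
  ]
}}

```text
clock: 22.3
eef_pos: [587.6, -170.4, 34.3]
eef_rot: [-0.137, 0.991, 0.0, -0.0]
force: [0.3, -0.1, -2.0]
gripper_width: 0.481
grip_force: 40.9
```

Call:
{"fn": "apply_moves", "kwargs": {
  "moves": [
    [[0.3,0,0,1,0,0,0],[0.3,0,0,2,0,0,0],[0.3,0,0,2.5,0,0,0],[0.3,0,0,2.5,0,0,0]]
  ]
}}

```text
clock: 22.8
eef_pos: [587.8, -170.4, 32.2]
eef_rot: [-0.137, 0.991, -0.0, 0.0]
force: [0.3, -0.1, 0.2]
gripper_width: 0.483
grip_force: 41.1
```

Call:
{"fn": "apply_moves", "kwargs": {
  "moves": [
    [[0.3,0,0,0.5,0,0,0],[0.3,0,0,1,0,0,0],[0.3,0,0,1,0,0,0]]
  ]
}}

```text
clock: 23.18
eef_pos: [588.2, -170.4, 32.1]
eef_rot: [-0.137, 0.991, -0.0, 0.001]
force: [-1.3, 1.4, 5.6]
gripper_width: 0.484
grip_force: 41.6
```

Call:
{"fn": "apply_moves", "kwargs": {
  "moves": [
    [[0.65,0,0,0,0,0,0],[0.8,0,0,0,0,0,0],[1,0,0,0,0,0,0],[1,0,0,0,0,0,0],[1,0,0,0,0,0,0]]
  ]
}}

```text
clock: 23.8
eef_pos: [587.7, -170.4, 30.8]
eef_rot: [-0.137, 0.991, 0.0, -0.0]
force: [-0.0, -0.9, 0.2]
gripper_width: 0.997
grip_force: 0.0
```

Call:
{"fn": "apply_moves", "kwargs": {
  "moves": [
    [[1,0,0,-20,0,0,0],[1,0,0,-60,0,0,0],[1,0,0,-110,0,0,0],[1,0,0,-160,0,0,0],[1,0,0,-160,0,0,0]]
  ]
}}

```text
clock: 24.42
eef_pos: [590.5, -170.9, 196.4]
eef_rot: [-0.137, 0.991, -0.001, 0.005]
force: [0.5, 0.2, -1.1]
gripper_width: 1.004
grip_force: 0.0
```

```bash
python3 off.py yellow -1.5; python3 go.py "[471.5,126.3,150]"
```

```text
[319. 177.] [ 294  152   51   50 1903] world [ 588.5 -172.1] tool offset [ 2.2 -0.7 -0. ]
clock 24.48 pos [ 588.7 -170.4  193.3] F [-0.3 -0.2 -0.4] w 1.004 rot [-0.001  0.005 -0.   ]
[471.5, 126.3, 150] shift [ 32.5 317.4  42.7] n 322.0
```

Call:
{"fn": "apply_moves", "kwargs": {
  "moves": [
    [[1,6,60,0,0,0,0],[1,12,120,0,0,0,0],[1,18,180,0,0,0,0],[1,24,240,0,0,0,0],[1,30,300,0,0,0,0]]
  ]
}}

```text
clock: 25.1
eef_pos: [475.6, 111.4, 189.5]
eef_rot: [-0.137, 0.991, -0.0, -0.001]
force: [0.7, 0.5, -0.1]
gripper_width: 1.0
grip_force: 0.0
```

Call:
{"fn": "apply_moves", "kwargs": {
  "moves": [
    [[1,1.5,17,10,0,0,0],[1,1.5,17,40,0,0,0],[1,1.5,17,60,0,0,0],[1,1.5,17,60,0,0,0]]
  ]
}}

```text
clock: 25.6
eef_pos: [469.6, 124.8, 128.3]
eef_rot: [-0.137, 0.991, -0.001, -0.003]
force: [0.0, 0.2, 0.4]
gripper_width: 0.999
grip_force: 0.0
```

```bash
python3 off.py black 0; python3 go.py "[471.5,126.3,18]"; python3 -c "
from h import *
cv2.imwrite('pics/w2.png',snapshot('wrist')[:,:,::-1])"
```

```text
[318. 203.] [ 290  176   55   54 2204] world [473.8 124.7] tool offset [-4.  -1.2 -0. ]
[319. 357.] [    0   257   640   143 41987] world [604.8 162.7] tool offset [-140.4   -0.    -0.9]
[ 11. 300.] [   0  270   27   57 1109] world [619.6 -90.6] tool offset [-8.610e+01 -2.479e+02 -1.000e-01]
clock 25.65 pos [470.8 125.3 129.7] F [0.3 0.4 0.5] w 0.999 rot [-0.001 -0.003 -0.001]
[471.5, 126.3, 18] shift [ -1.3   0.9 111.7] n 112.0
```

View pics/w2.png

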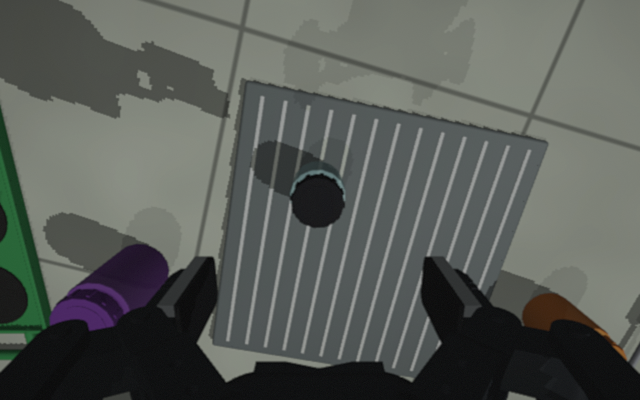

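The wrist view shows the black-capped jar at (318,203), midway between the fingers, so I descend.

Call:
{"fn": "apply_moves", "kwargs": {
  "moves": [
    [[1,-1.5,0,30,0,0,0],[1,-1.5,0,70,0,0,0],[1,-1.5,0,100,0,0,0],[1,-1.5,0,112,0,0,0],[1,-1.5,0,112,0,0,0]]
  ]
}}

```text
clock: 26.32
eef_pos: [473.2, 126.6, 19.1]
eef_rot: [-0.137, 0.991, -0.0, 0.0]
force: [-0.8, -0.2, 1.2]
gripper_width: 1.001
grip_force: 0.0
```

Call:
{"fn": "apply_moves", "kwargs": {
  "moves": [
    [[0.7,0,0,0,0,0,0],[0.5,0,0,0,0,0,0],[0.3,0,0,0,0,0,0],[0.3,0,0,0,0,0,0],[0.3,0,0,0,0,0,0]]
  ]
}}

```text
clock: 26.95
eef_pos: [473.6, 127.0, 20.0]
eef_rot: [-0.137, 0.991, 0.0, 0.001]
force: [-0.9, -0.6, 5.9]
gripper_width: 0.437
grip_force: 39.6
```

```bash
python3 off.py black 0|head -3; python3 go.py
```

```text
[319. 340.] [   15   222   607   178 47635] world [509.9 136.9] tool offset [-37.6  -0.3   0.1]
clock 27.0 pos [473.6 127.   20. ] F [-1.5 -1.   6. ] w 0.437 rot [0.    0.002 0.   ]
```

Call:
{"fn": "apply_moves", "kwargs": {
  "moves": [
    [[0.3,0,0,-10,0,0,0],[0.3,0,0,-40,0,0,0],[0.3,0,0,-80,0,0,0],[0.3,0,0,-120,0,0,0],[0.3,0,0,-160,0,0,0]]
  ]
}}

```text
clock: 27.62
eef_pos: [472.2, 126.4, 180.4]
eef_rot: [-0.137, 0.991, 0.0, -0.0]
force: [0.3, 0.9, -0.8]
gripper_width: 0.437
grip_force: 40.3
```

```bash
python3 go.py "[664.4,-148.7,180]"
```

```text
clock 27.62 pos [472.2 126.4 180.4] F [ 0.3  0.9 -0.8] w 0.437 rot [ 0. -0. -0.]
[664.4, -148.7, 180] shift [-1.104e+02 -3.169e+02  3.000e-01] n 336.0
```

Call:
{"fn": "apply_moves", "kwargs": {
  "moves": [
    [[0.3,-13,-38,0,0,0,0],[0.3,-31,-88,0,0,0,0],[0.3,-48,-138,0,0,0,0],[0.3,-66,-188,0,0,0,0],[0.3,-83,-238,0,0,0,0]]
  ]
}}

```text
clock: 28.25
eef_pos: [617.7, -81.3, 179.0]
eef_rot: [-0.137, 0.991, 0.0, -0.0]
force: [0.7, 0.6, -0.6]
gripper_width: 0.435
grip_force: 40.3
```

Call:
{"fn": "apply_moves", "kwargs": {
  "moves": [
    [[0.3,-18,-50,0,0,0,0],[0.3,-27.5,-79,0,0,0,0],[0.3,-27.5,-79,0,0,0,0],[0.3,-27.5,-79,40,0,0,0],[0.3,-27.5,-79,80,0,0,0]]
  ]
}}

```text
clock: 28.88
eef_pos: [664.7, -147.6, 98.7]
eef_rot: [-0.137, 0.991, 0.0, 0.001]
force: [0.5, 1.0, -1.2]
gripper_width: 0.435
grip_force: 40.4
```

Call:
{"fn": "apply_moves", "kwargs": {
  "moves": [
    [[0.3,0,0,35,0,0,0],[0.3,0,0,57,0,0,0],[0.3,0,0,67,0,0,0],[0.3,0,0,67,0,0,0]]
  ]
}}

```text
clock: 29.38
eef_pos: [664.8, -148.0, 31.8]
eef_rot: [-0.137, 0.991, 0.0, -0.0]
force: [-0.5, 0.0, -0.6]
gripper_width: 0.441
grip_force: 40.4
```

```bash
python3 go.py "[664.4,-148.7,18.5]"; python3 -c "
from h import *
im=snapshot('wrist');cv2.imwrite('pics/w3.png',im[:,:,::-1])
P=camera_params('wrist')
print('pad1 px',proj('wrist',[664.4,-148.7,6.5],P),'captop nominal',proj('wrist',[664.4,-148.7,75],P))"
```

```text
clock 29.38 pos [ 664.8 -148.    31.8] F [-0.5  0.  -0.6] w 0.441 rot [ 0.    -0.001  0.   ]
[664.4, -148.7, 18.5] shift [ 0.5 -0.6 13.4] n 13.0
pad1 px [318.88532775 216.93122981] captop nominal [318.96131932 272.57101842]
```

View pics/w3.png

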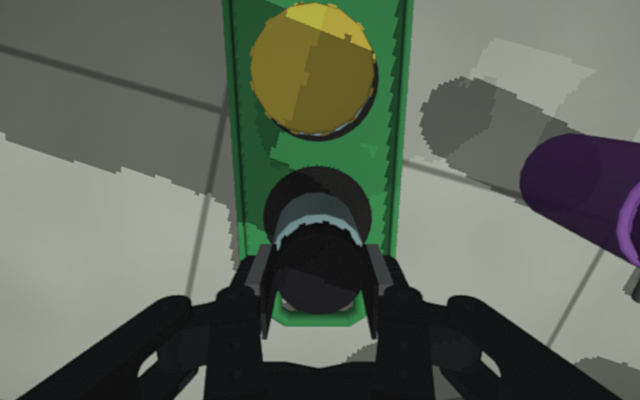

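The black cap is at about (319,269) against a nominal 272. It is over pad1 (319,217), with the yellow jar on its pad above it, so I'll lower it.

Call:
{"fn": "apply_moves", "kwargs": {
  "moves": [
    [[0.3,0,-0.5,4,0,0,0],[0.3,0,-0.5,8,0,0,0],[0.3,0,-0.5,11,0,0,0],[0.3,0,-0.5,12,0,0,0],[0.3,0,-0.5,12,0,0,0]]
  ]
}}

```text
clock: 30.05
eef_pos: [665.3, -149.0, 19.8]
eef_rot: [-0.137, 0.991, -0.0, -0.0]
force: [-0.6, -0.5, -1.3]
gripper_width: 0.441
grip_force: 40.4
```

Call:
{"fn": "apply_moves", "kwargs": {
  "moves": [
    [[0.3,0,0,1,0,0,0],[0.3,0,0,1.5,0,0,0],[0.3,0,0,2,0,0,0],[0.3,0,0,2,0,0,0]]
  ]
}}

```text
clock: 30.55
eef_pos: [665.7, -149.0, 18.7]
eef_rot: [-0.137, 0.991, -0.0, 0.001]
force: [-0.9, 0.5, 3.7]
gripper_width: 0.439
grip_force: 40.7
```

Call:
{"fn": "apply_moves", "kwargs": {
  "moves": [
    [[0.55,0,0,0,0,0,0],[0.75,0,0,0,0,0,0],[1,0,0,0,0,0,0],[1,0,0,0,0,0,0],[1,0,0,0,0,0,0]]
  ]
}}

```text
clock: 31.18
eef_pos: [665.3, -149.0, 17.8]
eef_rot: [-0.137, 0.991, 0.0, -0.0]
force: [0.5, 0.5, -0.3]
gripper_width: 0.998
grip_force: 0.0
```

Call:
{"fn": "apply_moves", "kwargs": {
  "moves": [
    [[1,0,0,-20,0,0,0],[1,0,0,-60,0,0,0],[1,0,0,-110,0,0,0],[1,0,0,-170,0,0,0],[1,0,0,-200,0,0,0]]
  ]
}}

```text
clock: 31.8
eef_pos: [666.6, -149.3, 222.6]
eef_rot: [-0.137, 0.991, -0.001, 0.003]
force: [-0.5, -0.3, 0.2]
gripper_width: 0.999
grip_force: 0.0
```

Call:
{"fn": "apply_moves", "kwargs": {
  "moves": [
    [[1,50,0,0,0,0,0],[1,100,0,0,0,0,0],[1,130,0,0,0,0,0],[1,130,0,0,0,0,0],[1,130,0,0,0,0,0]]
  ]
}}

```text
clock: 32.42
eef_pos: [540.7, -184.3, 218.2]
eef_rot: [-0.137, 0.991, -0.0, 0.0]
force: [0.6, 0.2, 0.6]
gripper_width: 0.998
grip_force: 0.0
```

```bash
python3 - <<'E'
from h import *
P=camera_params("wrist");w=snapshot("wrist");s=snapshot("scene");TS=snapshot("top")
pads=dict(black=(664.4,-148.7),yellow=(587.2,-170.4),red=(511,-191),blue=(433.3,-213))
for c in TOP: TOP[c]-=1.5
for cam,im in(("wrist",w),("scene",s),("top",TS)):
    Q=P if cam=="wrist" else camera_params(cam)
    for c,p in pads.items():
        e=capsil(cam,c,p,Q)
        for q,st in blobs(mask(im,c),40):
            xy=solve(cam,c,q,Q)
            if np.hypot(*(xy-p))<25 and st[4]<6000: print(cam,c,xy.round(1),"err",(xy-p).round(1))
cv2.imwrite("pics/end.png",np.hstack([cv2.resize(s[90:320,150:450],(450,345)),cv2.resize(TS[140:300,300:450],(323,345))])[:,:,::-1])
E
```

```text
wrist black [ 665.7 -151. ] err [ 1.3 -2.3]
wrist yellow [ 589.4 -171.9] err [ 2.2 -1.5]
wrist red [ 510.4 -193.2] err [-0.6 -2.2]
wrist blue [ 434.5 -213.8] err [ 1.2 -0.8]
scene black [ 679.9 -153.4] err [15.5 -4.7]
scene yellow [ 586.1 -171.5] err [-1.1 -1.1]
scene red [ 511.5 -187.9] err [0.5 3.1]
scene blue [ 420.6 -218. ] err [-12.7  -5. ]
top red [ 510.4 -193. ] err [-0.6 -2. ]
top blue [ 434.1 -213.8] err [ 0.8 -0.8]
```

View pics/end.png

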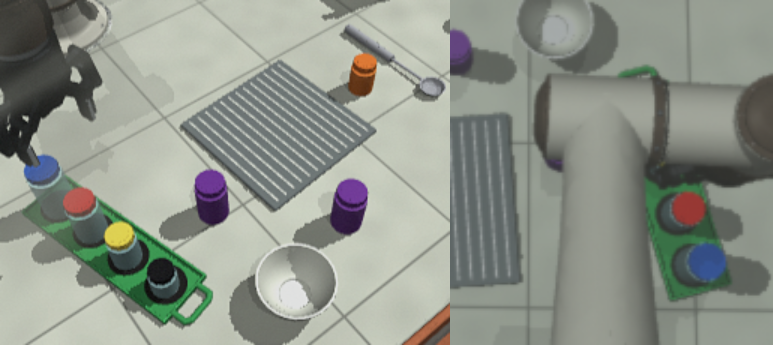

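All four jars stand upright on their pads, black at the handle end through to blue at the back. Wrist-camera errors are under 3 mm. The larger scene-camera values come from a finger covering part of the blue cap and the black cap merging with the black pad. The arm is clear and the bowl and spoon look unmoved, so I'm handing in.

```bash
python3 -c "
from station import order
print(order.hand_in())"
```

```text
the job is handed in; nothing more can be done
None
```

The job is handed in: all four jars stand upright on the tray pads in height order, shortest at the handle, each within about 3 mm of its pad's centre by the wrist camera; the bowl and spoon look unmoved, and no verdict came back.

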